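# Hang the headband to dry and present the shell jar

## Robot

A 7-joint arm with a two-finger parallel gripper is mounted at the origin on the work surface. World frame = base frame: x ahead of the robot, y to its left, z up, the work surface at z = 0. Lengths are in m, angles in rad, forces in N, time in s.
With the tool pointing down it reaches from about 0.4 to 0.85 m from the base axis. Payload 10.4 kg.
Tool frame: the origin (TCP) lies between the finger pads; the fingertips stand 22 mm ahead of it and the grasp point (between the pads) lies 3 mm ahead of it; z points along the fingers, y is the line along which they close (so a half turn about z gives the same grasp; the last joint's range is limited). The gripper opens to 85 mm and grips with 20 to 120 N. Pads are 22 mm wide; open, the fingers measure 114 mm over their backs; the gripper's body (76 mm by 85 mm) begins 54 mm behind the grasp point. The pads swing forward as they close: fully open they stand 13 mm farther back than shut.
Start: joints at [-1.266, 0.332, -0.065, 1.46, 0.022, 1.35, -0.088], TCP at [0.201, 0.592, 0.253] pointing down, gripper open.
Joint ranges: [-2.6, 2.6], [-0.5, 2.12], [-1.47, 1.34], [0.16, 2.42], [-1.27, 4.41], [0.06, 2.06], [-2.6, 2.6]. Speed limits (rad/s): [2.22, 2.22, 2.79, 2.79, 3.14, 3.14, 3.14].

## Interface

Orientations are given as a unit quaternion [x, y, z, w].
In Python, from workcell import manip, camera, ticket, boxes_of, outline_of gives the robot as it stands.
- The arm moves only by the tool carry_out, never from a script. Its argument "deltas" is a list of rows, each a list of 5 numbers: the shift along the tool's x, y, z as a fraction of full scale, then the turn about the tool's z as a fraction of full scale, then the opening, from -1 (shut) to 1 (fully open), so that 0 is half open. In form: [[tx, ty, tz, spin, gripper], ...]. A call has 1 to 20 rows; each row is the pose to reach, as a shift and turn from the pose commanded when the call began, along the tool's axes at that moment; what a row does not reach only later rows make up. Full scale, the value 1, is 150 mm for a shift and 30 degrees for a turn. A row lasts 1/8 s, in which the tool goes at most 62.5 mm and 10.7 degrees, less where a joint would pass 70% of its speed; a pose out of reach is approached as far as the arm can. A call with a number of a shift or a turn outside -1 to 1 is refused whole. A call with a gripper value outside its range is refused whole. The fingers move at their own pace and stop on an object; "force" is the grip in N (left out, the last holds). Time passes only in rows, so rows that repeat a pose let the fingers close. It gives the time, the measured TCP pose, the force, the opening and the grip force at its end, in the units of the state.
- manip.get_obs(): the state, without advancing time (a new reading comes with each control period).
- camera(name): name is "scene" or "top" or "wrist"; returns a dict with "img" (400x640x3 uint8, red, green, blue), "depth" (400x640 float32, m along the optical axis (not along the pixel's ray), 0 where there is no reading), "vertical_fov" (degrees; the focal length in pixels is half the picture's height over the tangent of half this angle, whatever the lens; pixels are square), "cx", "cy" (the principal point, pixels), "R" (3x3) and "t" (3): a world point X has camera coordinates R X + t. Camera axes: x right, y down, z forward; pixel columns grow to the right and rows downward; lengths in m; the calibration is good to about 2 mm. A picture is of the moment at which its call begins.
- ticket.hand_in(): hands the job in; it is judged then, once.
Trained networks look in a picture, given as the dict that the camera call returned (one of the last four; its "shot" number tells which), for a name from the list of things; names that differ only in an ending like _2 or _b are one class to them, and where a whole thing is asked for, a point or a joint stands for the part that bears it (a point fixed in the world has none). Each returns a list of dicts, best first, with "conf" (0 to 1); they miss things now and then, are a little off and sometimes report something else, mostly with a low value. They report only what shows in the picture. A call takes as long as a camera call. They do not tell look-alikes from the thing itself.
- boxes_of(query, picture): "position" ([x, y, z] in m, in world coordinates, good to about 4 mm: the middle of the surface that is visible of it).
- outline_of(query, picture): "region" (400x640 bool, what is visible of it).
The state is a dict: "clock": time; "joint_pos": joint angles; "joint_velocities": joint speeds; "tau": joint torques, N m; "position": TCP position; "ee_rot": TCP orientation; "ft_force": force on the tool from outside, world axes, zero at the start; "torque": the same for the moment, N m; "grip_width": opening from 0.0 (shut) to 1.0 (fully open); "grasp_force": force on a finger pad.
Only numpy, scipy, OpenCV 4.12 (cv2) and the standard library are available. Lean on these libraries where they do the work, as an engineer would, in place of code of your own. Each camera call takes 0.05 s, during which the arm holds its last target. There are 200 camera calls.

## Task

Set up this decorating place for the next person: hang the wooden headband astride the drying bar, one leg on each side, and let go of it so that it hangs at rest. Then grip the carousel's handle, turn the carousel until the jar with the sea shell on its lid stands right at the base's pointer, and finish while still gripping the handle there, holding the turntable still. Leave the other things on the table where they are.

Things in the scene. Friction and masses are not known exactly. Their poses are not given: they have to be found in the camera images.
- headband: Loose wooden headband (inverted U), about 70 g, standing on its two leg ends: 114 mm wide along its x, band 30 mm wide along its y and 5 mm thick, arch top 115 mm above its origin (midway between the leg ends, at the bottom; z up). On the crown stands a plaque to grip it by.
- plaque (a point): Centre of the headband's plaque, 131 mm above the headband's origin. The plaque is 14 mm thick along the headband's y (close on this), 40 mm long along x, 115 to 144 mm above the origin, rounded to 28 mm long at the top.
- crown (a point): Middle of the underside of the headband's arch, 110 mm above the headband's origin: it rests on the bar when the headband hangs.
- rail: Drying bar, fixed to the table: a round horizontal steel bar 16 mm thick along its own y, 260 mm long, on a post at each end. Bar centre 130 mm above the table, bar top 138 mm. Origin: on the table under the middle of the bar.
- carousel_base: Fixed base of the carousel, 180 mm across, origin on the table on the turning axis; a flat arrow-shaped pointer, 12 mm high, sticks out along its -x to 167 mm from the axis. On it turns a plywood deck, 216 mm across, top 35 mm above the table, with five greyish clear jars with steel lids fixed 75 mm from the axis, lid tops 102 to 122 mm above the table.
- carousel (a joint): Turn of the carousel, rad, counter-clockwise from above; 0 (or any whole turn) when the shell jar is exactly at the pointer. Turns endlessly either way, has slight friction (about 0.06 N m) and stays where it is left.
- handle (a point): Centre of the carousel's handle: a wooden bar on a 20 mm column on the turning axis, 60 mm long, 14 mm thick, 30 mm high, spanning 185 to 215 mm above the table (this point 200 mm). It turns with the deck; its long side lies along the line from the axis to the shell jar.
- shell_jar (a point): Middle of the lid of the shell jar: the only jar with a pointed sea shell standing on its lid (shell 50 mm across and 50 mm tall, top 162 mm above the table). This point is 75 mm from the axis, 112 mm above the table, and turns with the deck; jar 52 mm across.
- front (a point): Fixed point in line with the pointer, 75 mm from the axis and 112 mm above the table: where point shell_jar must come.
- bottle: Bystander: clear glass bottle, 64 mm across, 190 mm high. Origin under its middle.
- twine: Bystander: ball-like cop of twine, 84 mm across, 70 mm high. Origin under its middle.
- shell_tub: Bystander: clear open tub of shells, 130 x 110 x 75 mm. Origin under its middle.
- dish: Bystander: white dish, 80 mm across, 30 mm high. Origin under its middle.
- scissors: Bystander: scissors lying flat, about 190 mm long, 15 mm high. Origin at the pivot.
- glue_gun: Bystander: cordless glue gun lying on its side, about 165 x 110 x 36 mm. Origin under the barrel's middle.
There are look-alikes about, which are no part of the job. Leave any pink or red look-alike of the headband alone.

How it is judged:
By the outcome, as a careful person would: the job done as asked, in the order asked, and still so for the second after the job is handed in, while the arm keeps its last pose, push and grip.
It also fails if it takes over 67 s, if anything falls off the work surface, if the arm or the gripper's body presses on something with over 40 N, if the wrist force passes 120 N, or if a joint passes its speed limit or range.

## Working session

There is one attempt and no reset: what is moved stays moved. The work goes in short steps, Python scripts to look and compute and a tool call to move; the robot and the scene stay as the last step left them, time stands still between calls to the robot, and variables do not carry over. Pictures are saved under pics/ and viewed, at most 10 in all, crops included, and the job is handed in when it is done.

Besides the shell and the picture viewer there is one more tool, called after "Call:" as name([rows], argument=value, ...), one row to a line, values as JSON. carry_out: Moves the arm, as the interface text tells. Its arguments: {"type":"object","properties":{"deltas":{"type":"array","items":{"type":"array","items":{"type":"number"}}},"force":{"type":"number"}},"required":["deltas"]}

```bash
mkdir -p pics; cat > h.py <<'E'
import numpy as np, cv2
from workcell import manip, camera, ticket, boxes_of, outline_of
def save(p,n): cv2.imwrite('pics/'+n,p['img'][:,:,::-1])
def f_of(p): return 200/np.tan(np.radians(p['vertical_fov'])/2)
def cloud(p):
    f=f_of(p); d=p['depth']; v,u=np.mgrid[:400,:640]
    c=np.stack([(u-p['cx'])/f*d,(v-p['cy'])/f*d,d],-1)
    return (c-p['t'])@p['R']   # R^T (c-t)
def proj(p,X):
    c=p['R']@np.asarray(X)+p['t']; f=f_of(p); return c[:2]/c[2]*f+[p['cx'],p['cy']]
E
python3 - <<'E'
from h import *
np.set_printoptions(precision=3,suppress=True)
s=manip.get_obs(); print(s['clock'],s['position'],s['ee_rot'],s['grip_width'])
for n in ['scene','top']:
    p=camera(n); save(p,n+'0.png'); print(n,-p['R'].T@p['t'],p['R'][2],f_of(p))
    for q in ['headband','plaque','rail','carousel_base','handle','shell_jar','bottle','twine','shell_tub','dish','scissors','glue_gun']:
        print(q,[(np.round(b['position'],3).tolist(),round(b['conf'],2)) for b in boxes_of(q,p)[:4]])
E
```

```text
0.0 [0.201 0.591 0.253] [ 0.163  0.987 -0.001 -0.   ] 0.9980400987876258
scene [1.055 0.663 1.188] [-0.388 -0.52  -0.761] 450.44892310952474
headband [([0.357, -0.38, 0.074], 0.81), ([0.332, -0.064, 0.097], 0.59)]
plaque [([0.491, 0.033, 0.086], 0.82), ([0.332, -0.061, 0.096], 0.7), ([0.36, -0.381, 0.076], 0.66), ([0.54, -0.234, 0.048], 0.52)]
rail [([0.542, -0.235, 0.052], 0.58)]
carousel_base [([0.543, -0.238, 0.048], 0.75), ([0.565, 0.31, 0.063], 0.73)]
handle []
shell_jar []
bottle [([0.777, -0.089, 0.109], 0.57)]
twine [([0.65, 0.02, 0.063], 0.92)]
shell_tub [([0.782, 0.093, 0.038], 0.63)]
dish [([0.752, -0.262, 0.02], 0.85), ([0.78, -0.09, 0.109], 0.49)]
scissors [([0.318, -0.247, 0.012], 0.55)]
glue_gun [([0.787, 0.095, 0.036], 0.46)]
top [ 0.355 -0.034  1.657] [ 0.106  0.006 -0.994] 502.923901886938
headband [([0.46, 0.016, 0.108], 0.85), ([0.354, -0.39, 0.11], 0.81), ([0.333, -0.075, 0.109], 0.53)]
plaque [([0.337, -0.072, 0.109], 0.74), ([0.464, 0.018, 0.107], 0.72), ([0.356, -0.386, 0.104], 0.71)]
rail [([0.536, -0.262, 0.072], 0.65)]
carousel_base [([0.534, 0.3, 0.04], 0.57)]
handle [([0.542, 0.296, 0.039], 0.78), ([0.314, -0.249, 0.009], 0.32)]
shell_jar [([0.546, 0.295, 0.041], 0.75)]
bottle [([0.758, -0.11, 0.127], 0.72)]
twine [([0.637, 0.008, 0.063], 0.9)]
shell_tub [([0.79, 0.102, 0.019], 0.66)]
dish [([0.758, -0.249, 0.017], 0.79)]
scissors [([0.313, -0.247, 0.008], 0.83), ([0.541, 0.301, 0.04], 0.62)]
glue_gun [([0.307, 0.222, 0.035], 0.62)]
```

View pics/scene0.png

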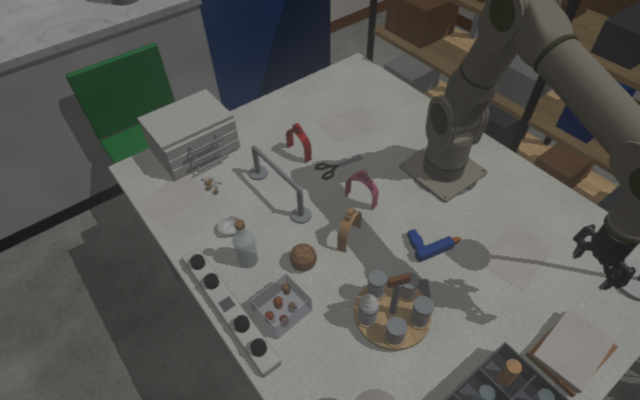

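View pics/top0.png

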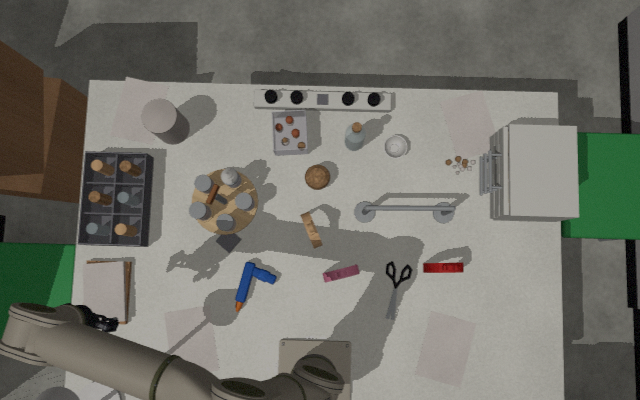

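The scene shows the wooden headband at scene (348,229) / top (312,229) and the bar at top (365–452,208). The carousel is at top (224,202), with its dark pointer at (229,242), the handle at (214,192) and probably the shell jar at (230,176).

```bash
python3 - <<'E'
from h import *
np.set_printoptions(precision=4,suppress=True)
def line(P,n):
    c=P.mean(0); w=P[:,:2]-P[:,:2].mean(0); r=cv2.minAreaRect(P[:,:2].astype(np.float32)*1000)
    a=np.linalg.svd(w,full_matrices=False)[2][0]
    print(n,len(P),c,'ang',np.degrees(np.arctan2(a[1],a[0]))%180,r, P[:,2].max())
for n in ['scene','top']:
    p=camera(n); X=cloud(p); z=X[...,2]; print(n)
    def sel(c,r,z0,z1): return X[(np.hypot(X[...,0]-c[0],X[...,1]-c[1])<r)&(z>z0)&(z<z1)]
    line(sel((.48,.02),.06,.12,.155),'plaque'); line(sel((.48,.02),.09,.02,.155),'band')
    line(sel((.54,-.24),.11,.125,.16),'bar')
    line(sel((.54,.3),.1,.19,.23),'handle'); line(sel((.54,.3),.1,.206,.225),'handletop')
    line(sel((.54,.3),.13,.138,.17),'shell')
    D=sel((.54,.3),.13,.03,.04); line(D,'deck'); print(cv2.minEnclosingCircle(D[:,:2].astype(np.float32)*1000))
    for k in range(1):
        L=(np.hypot(X[...,0]-.54,X[...,1]-.3)<.13)&(z>.095)&(z<.17)
        m,l,st,ce=cv2.connectedComponentsWithStats(L.astype(np.uint8))
        for i in range(1,m):
            if st[i,4]>40: print('jar',ce[i],st[i,4],X[l==i].mean(0),z[l==i].max())
    u0,v0=np.round(proj(p,(.54,.29,.1))).astype(int)
    cr=cv2.resize(p['img'][max(v0-60,0):v0+60,u0-60:u0+60],(480,480),interpolation=cv2.INTER_CUBIC)
    b=p['img'][...,:].max(-1)
    if n=='scene': A=cr; oa=(u0,v0)
    else: cv2.imwrite('pics/car.png',np.hstack([A,cr])[:,:,::-1][:, :960].copy()); print(oa,u0,v0)
    # pointer: dark px at low height
    for zt in [.012]:
        M=(b<90)&(z<.02)&(z>.005)&(np.hypot(X[...,0]-.54,X[...,1]-.3)<.2)
        print('ptr',M.sum(),X[M].mean(0) if M.any() else 0)
    R=outline_of('carousel_base',p); print([(r['conf'],r['region'].sum()) for r in R])
im=cv2.imread('pics/car.png'); cv2.imwrite('pics/car2.png',cv2.resize(im,(800,400)))
E
```

```text
scene
plaque 73 [0.4716 0.0265 0.1348] ang 16.462787355924704 ((468.4154357910156, 23.69999885559082), (42.364898681640625, 16.106685638427734), 23.045757293701172) 0.1494829920543026
band 469 [0.4838 0.033  0.0876] ang 20.304754769788957 ((469.1920471191406, 24.084728240966797), (118.08879852294922, 31.81378173828125), 23.87020492553711) 0.1494829920543026
bar 264 [ 0.539  -0.2356  0.1354] ang 91.25371594171546 ((536.5062866210938, -243.60134887695312), (19.166393280029297, 211.10797119140625), 0.5902215838432312) 0.1441173767029843
handle 226 [0.5562 0.3121 0.2081] ang 157.05694723916315 ((554.419677734375, 310.7318420410156), (16.204862594604492, 59.58704376220703), 68.4430160522461) 0.22088637760197352
handletop 145 [0.5548 0.3111 0.2138] ang 158.0162199015504 ((554.2944946289062, 310.4967346191406), (14.380290031433105, 59.80237579345703), 70.05900573730469) 0.22088637760197352
shell 175 [0.6053 0.2938 0.1492] ang 155.80588132100337 ((595.1228637695312, 298.5387268066406), (29.093503952026367, 100.4835205078125), 63.21271896362305) 0.16980527584199545
deck 1715 [0.5748 0.3267 0.
[... 1730 characters left out ...]
5734493214978
deck 1387 [0.548  0.2986 0.0349] ang 151.88342996169774 ((551.3192138671875, 305.1663513183594), (208.74441528320312, 212.56484985351562), 51.830787658691406) 0.03997432790836171
((553.4698486328125, 307.3605651855469), 107.90458679199219)
jar [229.748  176.3496] 246 [0.6186 0.2749 0.1313] 0.1599352786188489
jar [202.8618 182.6359] 217 [0.6015 0.3643 0.1013] 0.11101911556375905
jar [243.5967 200.6626] 243 [0.5471 0.2324 0.1107] 0.11985100013237279
jar [198.0811 210.0232] 259 [0.5129 0.3695 0.1202] 0.132658154956559
jar [224.6609 221.9348] 230 [0.4801 0.2898 0.101 ] 0.10905958501182747
(np.int64(393), np.int64(292)) 226 203
ptr 276 [0.4235 0.2928 0.0116]
[(0.69, np.int64(3805))]
```

View pics/car2.png

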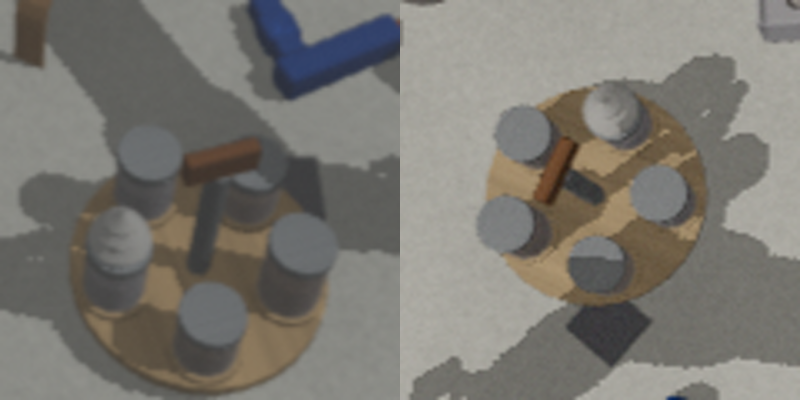

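Call:
carry_out([
  [-0.97,-1,0,0,0.3],
  [-0.97,-1,0,0,0.3],
  [-0.97,-1,0,0,0.3],
  [-0.97,-1,0,0,0.3],
], force=40)

```text
clock: 2.0
position: [0.2928, 0.3998, 0.2538]
ee_rot: [0.165, 0.986, 0.0, 0.0]
ft_force: [-0.7, 0.7, 0.7]
grip_width: 0.65
grasp_force: 0.0
```

Call:
carry_out([
  [-0.97,-1,0,0,0.3],
  [-0.97,-1,0,0,0.3],
  [-0.97,-1,0,0,0.3],
  [-0.97,-1,0,0,0.3],
])

```text
clock: 2.5
position: [0.3815, 0.2114, 0.2537]
ee_rot: [0.165, 0.986, 0.0, 0.0]
ft_force: [0.4, 1.0, 0.1]
grip_width: 0.651
grasp_force: 0.0
```

Call:
carry_out([
  [-0.97,-0.9,0,-1,0.3],
  [-0.97,-0.9,0,-1,0.3],
  [-0.97,-0.9,0,-1,0.3],
  [-0.97,-0.9,0,-1,0.3],
  [-0.97,-0.9,0,-1,0.3],
])

```text
clock: 3.12
position: [0.4755, 0.0371, 0.2535]
ee_rot: [-0.096, 0.995, -0.0, 0.0]
ft_force: [0.1, 1.6, -0.8]
grip_width: 0.649
grasp_force: 0.0
```

```bash
cat >> h.py <<'E'
from scipy.spatial.transform import Rotation as Ro
def need(pos,yaw=None):
    s=manip.get_obs(); R=Ro.from_quat(s['ee_rot']).as_matrix(); y=np.degrees(np.arctan2(R[1,0],R[0,0]))
    d=R.T@(np.array(pos)-s['position'])/.15
    sp=0 if yaw is None else -(((yaw-y)+90)%180-90)/30
    print('clock',s['clock'],'pos',s['position'],'yaw',y,'j7',s['joint_pos'][6],'NEED',np.round(d,3),'spin',round(sp,3))
def rect(P,n):
    (c,sz,a)=cv2.minAreaRect(P[:,:2].astype(np.float32)*1000)
    if sz[0]<sz[1]: a+=90
    print(n,len(P),'c',np.round(c,1),'size',np.round(sz,1),'long ang',round(a%180,2),'z',np.round(np.percentile(P[:,2],[2,50,98]),4))
def sel(X,c,r,z0,z1):
    z=X[...,2]; return X[(np.hypot(X[...,0]-c[0],X[...,1]-c[1])<r)&(z>z0)&(z<z1)]
E
python3 - <<'E'
from h import *
np.set_printoptions(precision=4,suppress=True)
p=camera('wrist'); save(p,'w1.png'); X=cloud(p)
rect(sel(X,(.468,.0225),.05,.122,.155),'plaque'); rect(sel(X,(.468,.0225),.05,.138,.155),'plaquetop'); rect(sel(X,(.468,.0225),.09,.02,.155),'band')
need((.468,.0225,.141),23.7)
E
```

```text
plaque 946 c [466.9  21.5] size [40.4 14.2] long ang 23.8 z [0.1243 0.1381 0.1438]
plaquetop 482 c [466.7  21.4] size [22.5 14.1] long ang 23.58 z [0.1382 0.1419 0.144 ]
band 3872 c [466.2  21.2] size [113.8  30.3] long ang 23.94 z [0.0636 0.1086 0.1431]
clock 3.175 pos [0.4749 0.0391 0.2534] yaw -168.89693250607263 j7 1.5822576070650818 NEED [ 0.066 -0.1    0.749] spin -0.42
```

View pics/w1.png

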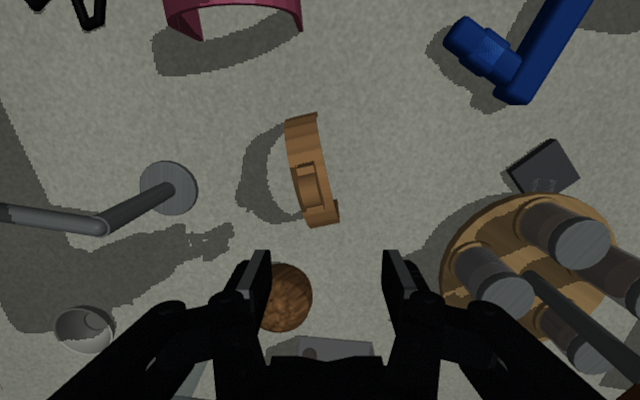

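Call:
carry_out([
  [0.076,-0.105,0.2,-0.42,0.3],
  [0.076,-0.105,0.4,-0.42,0.3],
  [0.076,-0.105,0.4,-0.42,0.3],
  [0.076,-0.105,0.4,-0.42,0.3],
])

```text
clock: 3.68
position: [0.4668, 0.0228, 0.1944]
ee_rot: [-0.207, 0.978, 0.0, 0.001]
ft_force: [-0.1, 0.0, 1.4]
grip_width: 0.652
grasp_force: 0.0
```

```bash
python3 - <<'E'
from h import *
need((.4668,.0215,.141),23.8)
E
```

```text
clock 3.675 pos [0.46677786 0.02284762 0.19441242] yaw -156.15509698779402 j7 1.850795397058665 NEED [ 0.004 -0.008  0.356] spin 0.001
```

Call:
carry_out([
  [0,-0.004,0.2,0,0.3],
  [0,-0.004,0.35,0,0.3],
  [0,-0.004,0.35,0,0.3],
  [0,-0.004,0.35,0,-1],
  [0,-0.004,0.35,0,-1],
  [0,-0.004,0.35,0,-1],
  [0,-0.004,0.35,0,-1],
  [0,-0.004,0.35,0,-1],
  [0,-0.004,0.35,0,-1],
])

```text
clock: 4.8
position: [0.4673, 0.0214, 0.142]
ee_rot: [-0.206, 0.978, 0.0, 0.001]
ft_force: [-2.3, -0.9, 7.8]
grip_width: 0.154
grasp_force: 41.1
```

Call:
carry_out([
  [0,0,-0.2,0,-1],
  [0,0,-0.6,0,-1],
  [0,0,-1,0,-1],
  [0,0,-1,0,-1],
  [0,0,-1,0,-1],
])

```text
clock: 5.42
position: [0.4663, 0.0212, 0.2906]
ee_rot: [-0.206, 0.978, 0.0, 0.0]
ft_force: [-0.4, -0.3, -1.7]
grip_width: 0.155
grasp_force: 40.1
```

```bash
python3 - <<'E'
from h import *
p=camera('wrist'); X=cloud(p)
B=sel(X,(.537,-.245),.118,.125,.145); rect(B,'bar')
if len(B)>9:
  k=np.polyfit(B[:,1],B[:,0],1); print(k, np.polyval(k,-.245),'ang',90-np.degrees(np.arctan(k[0])))
p=camera('top'); X=cloud(p); B=sel(X,(.537,-.245),.15,.125,.15); rect(B,'bartop')
k=np.polyfit(B[:,1],B[:,0],1); print(k, np.polyval(k,-.245))
s=manip.get_obs(); print(s['ft_force'],s['grip_width'])
need((.537,-.245,.32),1.2)
E
```

```text
bar 2690 c [ 533.  -204.1] size [127.7  20. ] long ang 89.46 z [0.1272 0.1354 0.138 ]
[-0.01433413  0.52901715] 0.5325290103820127 ang 90.8212291476008
bartop 443 c [ 537.2 -267.3] size [ 16.6 254.6] long ang 91.36 z [0.1272 0.1356 0.1427]
[-0.0186509   0.53118858] 0.5357580463622161
[-0.23637745 -0.08844243 -1.29479996] 0.1550927238508218
clock 5.525 pos [0.4659314  0.02109187 0.2896151 ] yaw -156.17903374095818 j7 1.8146354763991381 NEED [ 0.283 -1.814 -0.203] spin 0.754
```

Call:
carry_out([
  [0,0,-0.25,0,-1],
  [0.1,-0.4,-0.25,0,-1],
  [0.17,-0.8,-0.25,0,-1],
  [0.17,-0.97,-0.25,0,-1],
])

```text
clock: 6.02
position: [0.5013, -0.1261, 0.3275]
ee_rot: [-0.204, 0.979, -0.0, -0.001]
ft_force: [0.0, 0.8, -0.6]
grip_width: 0.153
grasp_force: 40.0
```

Call:
carry_out([
  [0.1,-0.4,0,0.3,-1],
  [0.17,-0.7,0,0.6,-1],
  [0.17,-0.965,0,0.757,-1],
  [0.17,-0.965,0,0.757,-1],
  [0.17,-0.965,0,0.757,-1],
  [0.17,-0.965,0,0.757,-1],
])

```text
clock: 6.78
position: [0.5371, -0.2638, 0.3281]
ee_rot: [-0.011, 1.0, 0.001, -0.0]
ft_force: [0.2, 0.4, -0.2]
grip_width: 0.154
grasp_force: 40.0
```

```bash
python3 - <<'E'
from h import *
p=camera('wrist'); save(p,'w2.png'); X=cloud(p)
B=sel(X,(.537,-.265),.14,.1,.145); rect(B,'bar')
for n in ('wrist','scene','top'):
  p=camera(n); X=cloud(p)
  B=sel(X,(.537,-.265),.12,.1355,.142); rect(B,n+' bar ridge'); k=np.polyfit(B[:,1],B[:,0],1); print(np.polyval(k,[-.265,-.2]))
  H=sel(X,manip.get_obs()['position'],.08,.17,.29); rect(H,n+' held')
need((.5365,-.265,.32),1.1)
E
```

```text
bar 3094 c [ 534.5 -273. ] size [ 20.2 263.9] long ang 90.5 z [0.1093 0.1357 0.1381]
wrist bar ridge 1477 c [ 535.7 -265.3] size [ 12.3 239.3] long ang 90.86 z [0.1356 0.1367 0.1382]
[0.53551896 0.53421382]
wrist held 3240 c [ 492.9 -265.4] size [26.9 30.1] long ang 91.19 z [0.2031 0.2769 0.2896]
scene bar ridge 129 c [ 538.6 -247.6] size [ 14.2 202.5] long ang 90.66 z [0.1356 0.1378 0.1416]
[0.53822025 0.5371039 ]
scene held 337 c [ 537.9 -262. ] size [117.7  36. ] long ang 0.58 z [0.1888 0.2442 0.2887]
top bar ridge 73 c [ 534.9 -192.5] size [15.2 94.4] long ang 91.44 z [0.1356 0.1382 0.1418]
[0.53650313 0.53443633]
top held 31 c [ 587.  -250.7] size [11.1 18.3] long ang 144.09 z [0.1962 0.2564 0.285 ]
clock 6.975 pos [ 0.53718571 -0.26429641  0.32849956] yaw -178.82274128414184 j7 2.165224884749853 NEED [ 0.005 -0.005  0.057] spin 0.003
```

View pics/w2.png

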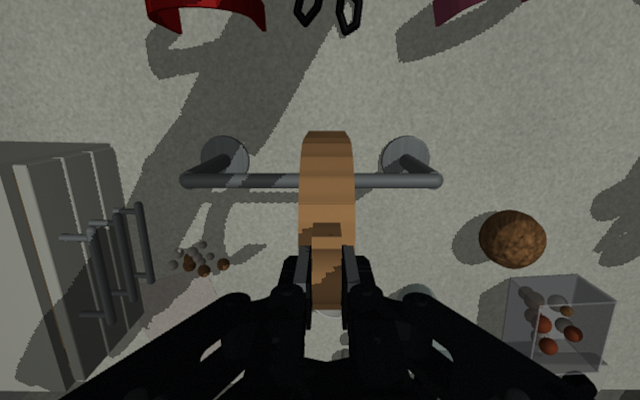

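Call:
carry_out([
  [0,0,0.3,0,-1],
  [0,0,0.6,0,-1],
  [0,0,0.8,0,-1],
  [0,0,0.98,0,-1],
  [0,0,0.98,0,-1],
  [0,0,0.98,0,-1],
])

```text
clock: 7.72
position: [0.5376, -0.2651, 0.1826]
ee_rot: [-0.01, 1.0, -0.0, 0.001]
ft_force: [0.4, 0.1, -0.4]
grip_width: 0.154
grasp_force: 40.0
```

Call:
carry_out([
  [0,0,0.03,0,-1],
  [0,0,0.06,0,-1],
  [0,0,0.075,0,-1],
  [0,0,0.075,0,-1],
])

```text
clock: 8.22
position: [0.5371, -0.2649, 0.17]
ee_rot: [-0.01, 1.0, 0.0, -0.0]
ft_force: [-0.1, -0.1, -0.5]
grip_width: 0.154
grasp_force: 40.2
```

No contact yet; go down a little more, watching the force.

Call:
carry_out([
  [0,0,0.01,0,-1],
  [0,0,0.02,0,-1],
  [0,0,0.02,0,-1],
])

```text
clock: 8.6
position: [0.5373, -0.2651, 0.1695]
ee_rot: [-0.01, 1.0, 0.001, 0.001]
ft_force: [-9.2, 5.2, 24.0]
grip_width: 0.156
grasp_force: 43.5
```

Call:
carry_out([
  [0,0,-0.015,0,-1],
  [0,0,-0.015,0,-1],
  [0,0,-0.015,0,-0.6],
  [0,0,-0.015,0,-0.4],
  [0,0,-0.015,0,-0.2],
  [0,0,-0.015,0,0],
  [0,0,-0.015,0,0],
  [0,0,-0.015,0,0],
  [0,0,-0.015,0,0],
])

```text
clock: 9.72
position: [0.5371, -0.265, 0.1693]
ee_rot: [-0.01, 1.0, 0.0, 0.0]
ft_force: [-0.1, 1.2, -0.6]
grip_width: 0.499
grasp_force: 0.0
```

Call:
carry_out([
  [0,0,-0.1,0,0],
  [0,0,-0.3,0,0],
  [0,0,-0.6,0,0],
  [0,0,-1,0,0],
  [0,0,-1,0,0],
  [0,0,-1,0,0],
])

```text
clock: 10.48
position: [0.537, -0.2649, 0.3197]
ee_rot: [-0.01, 1.0, 0.0, 0.0]
ft_force: [-0.5, -0.2, -0.0]
grip_width: 0.498
grasp_force: 0.0
```

```bash
python3 - <<'E'
from h import *
p=camera('scene'); a=p['img'][110:270,200:400]; X=cloud(p)
rect(sel(X,(.537,-.265),.07,.145,.185),'plaque'); rect(sel(X,(.537,-.265),.08,.015,.19),'band')
w=camera('wrist'); b=w['img']
cv2.imwrite('pics/hang.png',np.hstack([cv2.resize(a,(400,320)),cv2.resize(b,(400,320))])[:,:,::-1])
print(manip.get_obs()['ft_force'])
need((.5535,.308,.32),157.5)
E
```

```text
plaque 92 c [ 539.4 -260.6] size [20.3 41.6] long ang 173.77 z [0.146  0.1589 0.1741]
band 577 c [ 540.3 -263. ] size [120.5 113.7] long ang 48.74 z [0.036  0.1328 0.1708]
[ 0.2162562   1.13254254 -0.4559257 ]
clock 10.575 pos [ 0.53674754 -0.26463179  0.31841537] yaw -178.88720243853805 j7 2.1678501856819645 NEED [-0.186  3.815 -0.008] spin 0.787
```

View pics/hang.png

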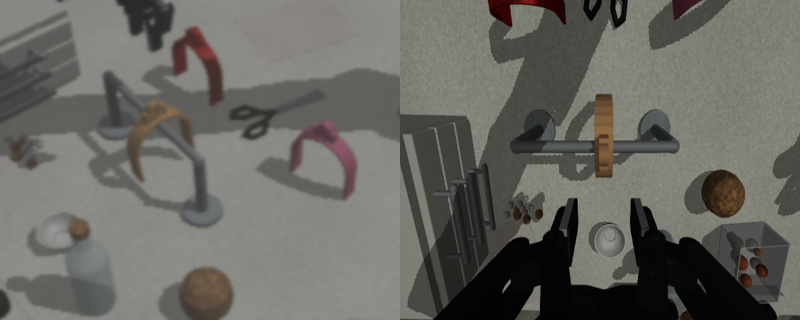

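The left view shows the wooden headband astride the bar at (160,130). In the right view it is square to the bar at (604,135), released and at rest. Next is the carousel.

Call:
carry_out([
  [0,0.4,0,0,0],
  [0,0.8,0,0,0],
  [-0.046,1,0,0,0],
  [-0.046,1,0,0,0],
])

```text
clock: 11.08
position: [0.5413, -0.1114, 0.3182]
ee_rot: [-0.012, 1.0, 0.0, -0.001]
ft_force: [-0.6, -0.1, -0.4]
grip_width: 0.498
grasp_force: 0.0
```

Call:
carry_out([
  [0,0.4,0,0,0],
  [0,0.8,0,0,0],
  [-0.046,1,0,0,0],
  [-0.046,1,0,0,0],
])

```text
clock: 11.58
position: [0.545, 0.037, 0.3183]
ee_rot: [-0.011, 1.0, -0.0, -0.001]
ft_force: [-0.5, -0.5, -0.7]
grip_width: 0.498
grasp_force: 0.0
```

Call:
carry_out([
  [0,0.4,0,0,0],
  [0,0.8,0,0,0],
  [-0.046,1,0,0,0],
  [-0.046,1,0,0,0],
])

```text
clock: 12.08
position: [0.5492, 0.186, 0.3182]
ee_rot: [-0.01, 1.0, -0.001, -0.001]
ft_force: [0.7, -0.6, 0.5]
grip_width: 0.501
grasp_force: 0.0
```

Call:
carry_out([
  [0,0.4,0,0,0],
  [-0.046,0.6,0,0,0],
  [-0.046,0.8,0,0,0],
  [-0.046,0.8,0,0,0],
  [-0.046,0.8,0,0,0],
])

```text
clock: 12.7
position: [0.5547, 0.3025, 0.3194]
ee_rot: [-0.008, 1.0, -0.001, 0.0]
ft_force: [0.3, -0.4, 0.4]
grip_width: 0.499
grasp_force: 0.0
```

```bash
python3 - <<'E'
from h import *
p=camera('wrist'); save(p,'w3.png'); X=cloud(p)
np.save('w3X.npy',X)
rect(sel(X,(.5535,.308),.05,.19,.23),'handle'); H=sel(X,(.5535,.308),.05,.21,.22); rect(H,'handle top')
D=sel(X,(.5535,.308),.13,.03,.04); print(cv2.minEnclosingCircle(D[:,:2].astype(np.float32)*1000))
S=sel(X,(.6186,.279),.06,.14,.17); print('shell',len(S),S.mean(0) if len(S) else 0)
P=X[(X[...,2]>.007)&(X[...,2]<.017)&(X[...,0]<.47)&(X[...,0]>.37)&(abs(X[...,1]-.3)<.06)]; rect(P,'ptr')
need((.5535,.308,.32),157.5)
E
```

```text
handle 1574 c [551.9 308.2] size [14.3 59.5] long ang 157.7 z [0.1927 0.2137 0.2152]
handle top 1308 c [551.9 308.2] size [14.2 59.5] long ang 157.73 z [0.211  0.2139 0.2153]
((551.9081420898438, 308.3887939453125), 107.73062133789062)
shell 536 [0.6179455  0.28037231 0.14878468]
ptr 2002 c [427.9 294.6] size [60.1 60.1] long ang 51.31 z [0.0093 0.0111 0.0128]
clock 12.75 pos [0.55463364 0.3026047  0.31953388] yaw -179.09309403576464 j7 1.154525494682892 NEED [ 0.007  0.036 -0.003] spin 0.78
```

View pics/w3.png

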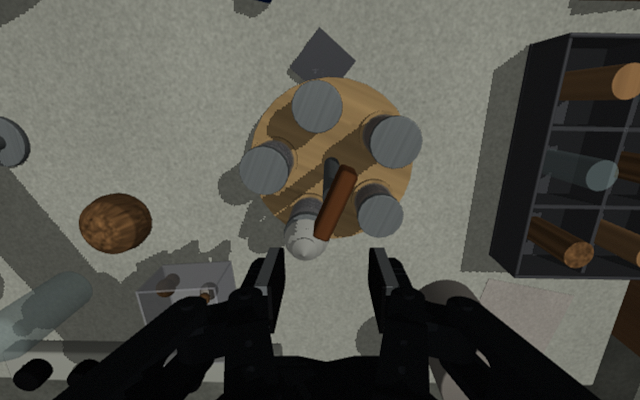

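Call:
carry_out([
  [0.017,0.038,0,0.4,0.2],
  [0.017,0.038,0,0.773,0.2],
  [0.017,0.038,0.1,0.773,0.2],
  [0.017,0.038,0.3,0.773,0.2],
  [0.017,0.038,0.4,0.773,0.2],
  [0.017,0.038,0.4,0.773,0.2],
  [0.017,0.038,0.4,0.773,0.2],
])

```text
clock: 13.62
position: [0.5515, 0.311, 0.2603]
ee_rot: [0.191, 0.982, 0.0, 0.0]
ft_force: [-0.6, -0.4, 0.6]
grip_width: 0.599
grasp_force: 0.0
```

```bash
python3 - <<'E'
from h import *
need((.552,.3083,.203),157.7)
E
```

```text
clock 13.625 pos [0.55147121 0.31096893 0.26026128] yaw 157.94234649521502 j7 0.7700921036299889 NEED [-0.01  -0.016  0.382] spin 0.008
```

Call:
carry_out([
  [-0.01,-0.014,0.2,0.008,0.2],
  [-0.01,-0.014,0.382,0.008,0.2],
  [-0.01,-0.014,0.382,0.008,0.2],
  [-0.01,-0.014,0.382,0.008,-1],
  [-0.01,-0.014,0.382,0.008,-1],
  [-0.01,-0.014,0.382,0.008,-1],
  [-0.01,-0.014,0.382,0.008,-1],
  [-0.01,-0.014,0.382,0.008,-1],
], force=50)

```text
clock: 14.62
position: [0.5524, 0.3091, 0.204]
ee_rot: [0.193, 0.981, 0.001, 0.001]
ft_force: [-0.2, 0.5, 6.2]
grip_width: 0.197
grasp_force: 48.7
```

Call:
carry_out([
  [0,0,0,0.15,-1],
  [0,0,0,0.35,-1],
  [0,0,0,0.55,-1],
  [0,0,0,0.75,-1],
  [0,0,0,1,-1],
])

```text
clock: 15.25
position: [0.5527, 0.3095, 0.204]
ee_rot: [0.442, 0.897, 0.002, 0.001]
ft_force: [2.1, 1.4, 4.7]
grip_width: 0.197
grasp_force: 48.7
```

```bash
python3 - <<'E'
from h import *
for n in ('scene','top','wrist'):
    p=camera(n); X=cloud(p); S=sel(X,(.552,.3083),.13,.14,.175)
    S=S[np.hypot(S[:,0]-.552,S[:,1]-.3083)>.05]
    if len(S): m=S.mean(0); print(n,len(S),m,np.degrees(np.arctan2(m[1]-.3083,m[0]-.552)))
    if n=='wrist': save(p,'w4.png')
s=manip.get_obs(); print(s['ft_force'],s['torque'],s['grip_width'])
need((.552,.3083,.203),6.3)
E
```

```text
scene 98 [0.60283797 0.25378787 0.14895814] -46.99741946785085
top 72 [0.59798057 0.24670768 0.14912964] -53.25752575650094
wrist 102 [0.5933376  0.2470887  0.14385734] -55.96781258515915
[1.51139961 1.52832706 5.30484039] [ 0.33096058 -0.32874892 -0.08162186] 0.19723233809432925
clock 15.4 pos [0.55274327 0.30950461 0.20402392] yaw 127.65280724004478 j7 0.29908950913555676 NEED [-0.003 -0.009  0.007] spin -1.955
```

View pics/w4.png

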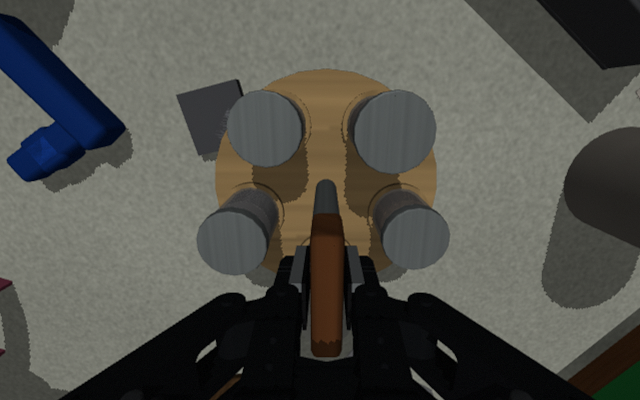

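The handle is gripped squarely at (326,285) and the deck turns along with it. I'll continue turning.

Call:
carry_out([
  [0,0,0,0.15,-1],
  [0,0,0,0.4,-1],
  [0,0,0,0.65,-1],
  [0,0,0,0.9,-1],
  [0,0,0,1,-1],
])

```text
clock: 16.02
position: [0.5532, 0.3097, 0.204]
ee_rot: [0.659, 0.752, 0.003, 0.001]
ft_force: [4.8, 3.0, 3.6]
grip_width: 0.199
grasp_force: 48.8
```

Call:
carry_out([
  [0,0,0,0.15,-1],
  [0,0,0,0.4,-1],
  [0,0,0,0.65,-1],
  [0,0,0,0.9,-1],
  [0,0,0,1,-1],
])

```text
clock: 16.65
position: [0.5536, 0.3096, 0.204]
ee_rot: [0.831, 0.556, 0.003, 0.0]
ft_force: [7.8, 3.0, 2.6]
grip_width: 0.193
grasp_force: 48.8
```

Call:
carry_out([
  [0,0,0,0.15,-1],
  [0,0,0,0.4,-1],
  [0,0,0,0.65,-1],
  [0,0,0,0.9,-1],
  [0,0,0,1,-1],
])

```text
clock: 17.27
position: [0.5541, 0.3093, 0.2041]
ee_rot: [0.947, 0.322, 0.003, 0.0]
ft_force: [10.1, 1.8, 2.0]
grip_width: 0.197
grasp_force: 48.9
```

Call:
carry_out([
  [0,0,0,0.15,-1],
  [0,0,0,0.4,-1],
  [0,0,0,0.65,-1],
  [0,0,0,0.85,-1],
  [0,0,0,0.95,-1],
  [0,0,0,1,-1],
  [0,0,0,1,-1],
  [0,0,0,1,-1],
])

```text
clock: 18.27
position: [0.5543, 0.3088, 0.2041]
ee_rot: [0.998, 0.067, 0.003, -0.001]
ft_force: [10.1, 1.3, 1.7]
grip_width: 0.193
grasp_force: 49.1
```

```bash
python3 - <<'E'
from h import *
for n in ('scene','top','wrist'):
    p=camera(n); X=cloud(p)
    S=X[(X[...,2]>.14)&(X[...,2]<.168)&(np.hypot(X[...,0]-.478,X[...,1]-.300)<.045)]
    if len(S): m=S.mean(0); print(n,len(S),m,np.degrees(np.arctan2(m[1]-.3083,m[0]-.552))%360, cv2.minEnclosingCircle(S[:,:2].astype(np.float32)*1000))
    rect(sel(X,(.552,.3083),.045,.205,.22),'handle') if len(sel(X,(.552,.3083),.045,.205,.22)) else 0
    for j in range(5):
        a=np.radians(186.3+72*j); c=(.552+.075*np.cos(a),.3083+.075*np.sin(a))
        J=sel(X,c,.04,.098,.125)
        if len(J)>30: q,r=cv2.minEnclosingCircle(J[:,:2].astype(np.float32)*1000); print('jar',j,len(J),np.round(q),round(r,1),'off',round((np.degrees(np.arctan2(q[1]-308.3,q[0]-552))-186.3-72*j+180)%360-180,1))
    if n=='top': T=p['img'][140:270,160:290]
    if n=='wrist': W=p['img']
cv2.imwrite('pics/end.png',np.hstack([cv2.resize(T,(400,400)),cv2.resize(W,(400,400))])[:,:,::-1])
s=manip.get_obs(); print(s['ft_force'],s['torque'],s['grip_width'])
need((.552,.3083,.203),6.3)
E
```

```text
scene 13 [0.488582   0.30371096 0.14806529] 184.13880744941503 ((487.36737060546875, 303.2521057128906), 5.529362678527832)
handle 118 c [563.1 309.5] size [36.7 37.4] long ang 154.18 z [0.206  0.2139 0.2193]
jar 0 57 [487. 313.] 20.6 off -10.3
jar 1 265 [541. 237.] 28.1 off 2.9
jar 2 328 [619. 276.] 28.4 off 3.9
jar 3 309 [609. 361.] 28.4 off 0.3
jar 4 343 [521. 377.] 27.8 off -0.3
top 81 [0.47796818 0.29642193 0.14880924] 189.11516272720564 ((479.44891357421875, 298.3123474121094), 16.639249801635742)
handle 28 c [536.6 296.5] size [16.6 31.2] long ang 113.05 z [0.2061 0.2133 0.2178]
jar 0 78 [479. 296.] 26.4 off 2.9
jar 1 193 [540. 234.] 27.0 off 2.5
jar 2 215 [620. 273.] 27.7 off 2.1
wrist 111 [0.48090038 0.29580897 0.14370887] 189.96423579268446 ((479.13946533203125, 297.3899230957031), 14.214045524597168)
handle 5793 c [554.3 310.4] size [40.2 58.1] long ang 164.2 z [0.206  0.2139 0.219 ]
jar 1 3345 [540. 234.] 27.3 off 2.3
jar 2 5495 [619. 272.] 26.9 off 1.5
jar 3 4526 [607. 359.] 26.9 off 0.5
jar 4 3837 [521. 375.] 27.2 off 0.7
[10.48941478  0.68784108  1.1088867 ] [ 1.19483476e-01 -2.24664216e+00  1.24411296e-03] 0.19808319578863495
clock 18.425 pos [0.55425056 0.30880505 0.20408891] yaw 7.678918742468409 j7 -1.5843909722930871 NEED [-0.015  0.001  0.007] spin 0.046
```

View pics/end.png

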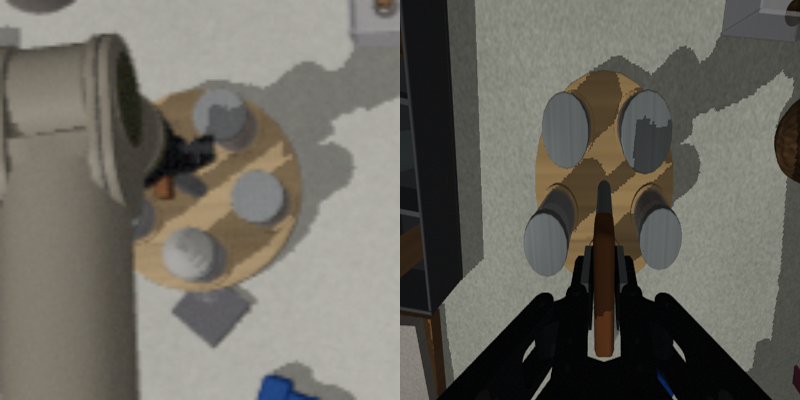

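The shell jar is at the pointer, at (193,253) with the pointer at (212,312), to within about 1.3°. I'll trim that out and relieve the side load.

Call:
carry_out([
  [-0.006,0,0,0.02,-1],
  [-0.012,0,0,0.044,-1],
  [-0.012,0,0,0.044,-1],
  [-0.012,0,0,0.044,-1],
  [-0.012,0,0,0.044,-1],
  [-0.012,0,0,0.044,-1],
])

```text
clock: 19.18
position: [0.554, 0.3087, 0.2042]
ee_rot: [0.998, 0.055, 0.006, -0.001]
ft_force: [21.3, 3.6, -5.3]
grip_width: 0.193
grasp_force: 49.0
```

```bash
python3 - <<'E'
from h import *
p=camera('wrist'); X=cloud(p); o=[]
for j in range(1,5):
    a=np.radians(186.3+72*j); J=sel(X,(.552+.075*np.cos(a),.3083+.075*np.sin(a)),.04,.098,.125)
    q,r=cv2.minEnclosingCircle(J[:,:2].astype(np.float32)*1000); o.append((np.degrees(np.arctan2(q[1]-308.3,q[0]-552))-186.3-72*j+180)%360-180)
print(o,np.mean(o))
P=X[(X[...,2]>.007)&(X[...,2]<.017)&(X[...,0]<.47)&(X[...,0]>.37)&(abs(X[...,1]-.3)<.06)]; print(len(P))
q=camera('scene'); Y=cloud(q); rect(sel(Y,(.537,-.265),.08,.015,.19),'band')
s=manip.get_obs(); print(s['ft_force'],s['torque'],s['joint_velocities'])
need((.552,.3083,.203),6.3)
E
```

```text
[np.float64(1.2366169108760232), np.float64(0.22488168101830297), np.float64(-0.8039431665842471), np.float64(-0.49618108275524264)] 0.0403435856387091
0
band 574 c [ 541.  -266.4] size [112.5 119.4] long ang 134.76 z [0.0378 0.1325 0.1707]
[20.09411404  3.96289867 -5.29386316] [ 0.66393687 -4.50229195 -0.02086997] [ 0.00015356 -0.00140377 -0.00055897 -0.00105116  0.00043974  0.00038273
 -0.0019772 ]
clock 19.275 pos [0.55404354 0.30873645 0.20415555] yaw 6.348532202157083 j7 -1.6056305050353499 NEED [-0.014  0.001  0.008] spin 0.002
```

Call:
carry_out([
  [0.012,0,0,0,-1],
  [0.023,0.002,0,0,-1],
  [0.023,0.002,0,0,-1],
  [0.023,0.002,0,0,-1],
  [0.023,0.002,0,0,-1],
  [0.023,0.002,0,0,-1],
])

```text
clock: 20.02
position: [0.5545, 0.3088, 0.204]
ee_rot: [0.998, 0.056, 0.002, -0.001]
ft_force: [2.4, 0.5, 7.7]
grip_width: 0.193
grasp_force: 50.5
```

```bash
python3 - <<'E'
from h import *
p=camera('wrist'); X=cloud(p); o=[]
for j in range(1,5):
    a=np.radians(186.3+72*j); J=sel(X,(.552+.075*np.cos(a),.3083+.075*np.sin(a)),.04,.098,.125)
    q,r=cv2.minEnclosingCircle(J[:,:2].astype(np.float32)*1000); o.append((np.degrees(np.arctan2(q[1]-308.3,q[0]-552))-186.3-72*j+180)%360-180)
s=manip.get_obs(); print(np.mean(o),s['ft_force'],s['torque'],s['grasp_force']); need((.552,.3083,.203),6.3)
if abs(np.mean(o))<.8 and s['grasp_force']>40 and np.linalg.norm(s['ft_force'])<20: print(ticket.hand_in())
E
```

```text
0.19523644908890958 [ 0.30687637 -0.01775325  7.00585398] [-0.04174333 -0.25704832  0.0636906 ] 50.454002022743225
clock 20.075 pos [0.55445716 0.3088027  0.20399485] yaw 6.3927959828598855 j7 -1.6030897583477746 NEED [-0.017  0.002  0.007] spin 0.003
the job is handed in; nothing more can be done
None
```

The job is handed in: the wooden headband hangs released astride the bar, and the shell jar stands at the pointer (within about 0.2° by my measurement) with the gripper still holding the handle, at about 20 s of the 67 s allowed.

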